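# Restock the bait tins, oldest to the front

## Robot

A 6-joint arm with a two-finger parallel gripper is mounted at the origin on the work surface. World frame = base frame: x ahead of the robot, y to its left, z up, the work surface at z = 0. Lengths are in m, angles in degrees, forces in N, time in s.
With the tool pointing down it reaches from about 0.4 to 0.825 m from the base axis. Payload 7 kg.
Tool frame: the origin (TCP) lies midway between the tips of the shut fingers; the grasp point (between the pads) lies 19 mm behind it; z points along the fingers, y is the direction in which the jaws open and shut (so a half turn about z gives the same grasp; the last joint's range is limited). The gripper opens to 88 mm and grips with 3 to 60 N. Pads are 19 mm wide; open, the fingers measure 130 mm over their backs; the gripper's body (78 mm by 193 mm) begins 47 mm behind the grasp point.
Start: joints at [92.137, 20.546, 0.682, 0, -70.136, -16.507], TCP at [0.168, 0.654, 0.227] pointing down, gripper open.
Joint ranges: [-176.03, 176.03], [-82.01, 121.73], [-58.28, 71.71], [-173.87, 95.51], [-174.79, -0.11], [-173.66, 173.66]. Speed limits (degrees/s): [136.94, 136.94, 172.46, 180, 180, 180].

## Interface

Orientations are given as [roll, pitch, yaw] about the fixed x, y, z axes, in that order (R = Rz(yaw) Ry(pitch) Rx(roll)).
In Python, from plant import sensors, viewer, r gives the robot as it stands. The module is installed in compiled form; this text tells all that it offers.
- The arm moves only by the shell command python3 -m handwheel 'ROWS' [OPENING] [FORCE]. ROWS is JSON, one flat list of numbers, 6 for each row, row after row: the shift along the world's x, y, z in cm, then the turn, a rotation vector about the world's x, y, z in rad. In form: [tx, ty, tz, wx, wy, wz, tx, ty, tz, wx, wy, wz, ...]. A call has 1 to 8 rows; each row is the pose to reach, as a shift and turn from the pose measured when the call began; what a row does not reach only later rows make up. A row lasts 1/10 s, in which the tool goes at most 50 mm and 8.59 degrees, less where a joint would pass 70% of its speed; a pose out of reach is approached as far as the arm can. A call with a gripper value outside its range is refused whole. OPENING is the closure in counts, from 0 (fully open) to 255 (shut), set as the call begins (- or left out, the last holds). The fingers move at their own pace and stop on an object; FORCE is the grip in N (left out, the last holds). Time passes only in rows, so rows that repeat a pose let the fingers close. It gives the time, the measured TCP pose, the force and the opening at its end, in the units of the state.
- sensors.get_state(): the state, without advancing time (a new reading comes with each control period).
- viewer.capture(name): name is "scene" or "top" or "wrist"; returns a dict with "img" (420x560x3 uint8, red, green, blue), "camera_matrix" (3x3 intrinsics, pixels), "camera_from_world" (4x4, takes a point from world to camera coordinates); the wrist camera has in their place "mount" (4x4, takes a point from camera to tool coordinates, whose origin is the TCP and whose axes are the flange's). Camera axes: x right, y down, z forward; pixel columns grow to the right and rows downward; lengths in m; the calibration is good to about 2 mm. A picture is of the moment at which its call begins: read the wrist's pose just before it. There is no depth.
- r.close_job(): hands the job in, once; it reports no verdict.
The state is a dict: "time_s": time; "joints": joint angles; "qd": joint speeds; "joint_torque": joint torques, N m; "tcp_pos": TCP position; "eef_rot": TCP orientation; "contact_force": force on the tool from outside, world axes, zero at the start; "moment": the same for the moment, N m; "gripper_width": finger opening in m.
Only numpy, scipy, OpenCV 4.12 (cv2) and the standard library are available. Lean on these libraries where they do the work, as an engineer would, in place of code of your own. Each camera call takes 0.05 s, during which the arm holds its last target.

## Task

Restock the row of bait tins on the low bench shelf, oldest to the front: first slide the two older tins forward along their lane, without lifting or tipping them, until they stand closed up against the front stop on the robot's side. Then take the two new tins out of the cardboard tray and set them down gently, upright, behind the older ones in the same lane, so that all four make one closed-up row. Leave the cartons, the lantern and the reel where they are.

Things in the scene. Friction and masses are not known exactly. Their poses are not given: they have to be found in the camera images.
- shelf: low wooden shelf on the bench, fixed: deck 320 mm deep (x) by 250 mm wide (y), its top 50 mm above the bench; origin on the bench under the deck's centre; x points to the back of the shelf (away from the robot), y to the left, z up. Two lanes lie side by side on it, centre lines at y = +57 and -57 mm; which of them holds the tins varies
- tin_lane: the lane of the round tins, fixed on the deck, along x, open on top and at the back: two wooden side rails 18 mm high, 8 mm thick, 260 mm long, 66 mm apart inside, and across the front end (to -x, the robot's side) a wooden stop 24 mm high, 10 mm thick. Origin on the deck's top, on the centre line, 140 mm behind the stop's inner face; the deck goes on 40 mm behind the rails
- carton_lane: the same kind of lane beside it, holding the square cartons; same origin and axes
- row_front (a point): front end of the tin lane: the point on the deck's top at the middle of the front stop's inner face; x points along the lane to the back, y across it to the left, z up. A tin that touches the stop has its origin at x = 28 mm; each tin touching the one in front adds 56 mm.
- old_front: older tin, the nearer to the front of the two that stand in the tin lane at the start: plain steel ring-pull bait tin with a paper label, upright cylinder 56 mm in diameter and 80 mm tall, about 0.17 kg (can differ by a third); origin at the centre of its underside, z up its axis. It stands on the deck 60 to 85 mm behind the stop's inner face (to its centre) at the start, and slides on the deck (drag of about 1 to 3 N)
- old_rear: older tin, the one farther back in the tin lane, 150 to 195 mm behind the stop's inner face at the start, with nothing behind it: otherwise the same tin as old_front
- new_1: new tin, standing in the cardboard tray at the start, on its 3 mm floor: plain steel ring-pull bait tin with a paper label, upright cylinder 56 mm in diameter and 80 mm tall, about 0.17 kg (can differ by a third); origin at the centre of its underside, z up its axis. The two new tins are alike and may go in either order; their centres are about 90 mm apart
- new_2: the other new tin in the cardboard tray: the same as new_1
- stock_tray: open cardboard tray 190 mm (x) by 100 mm (y) on the bench beside the shelf (left or right), fixed, walls 22 mm high and 3 mm thick, floor 3 mm thick; origin at the centre of its underside; the new tins stand in it one behind the other along its x
- carton_1: square cardboard carton 56 x 56 x 66 mm tall in the other lane, stays; origin at the centre of its underside
- carton_2: second such carton in the other lane, stays; origin at the centre of its underside
- lantern: aluminium camping lantern with a glass globe and a knob, about 130 mm across its wire bail, 175 mm tall, upright on the bench on the other side of the shelf from the tray, stays; origin at the centre of its underside
- reel: fishing reel with a cork-knobbed crank, about 90 mm across, 74 mm tall, lying on the bench to the left, stays; origin at the centre of its underside

How it is judged (in metres and radians):
On the way, in this order (a step that is already met when the one before it is completed fails the run):
1. the two older tins have been slid forward and stand closed up against the front stop (y of old_front in the frame of row_front between -0.015 and 0.015 m and z of old_front in the frame of row_front between -0.005 and 0.005 m and angle between each of old_front, old_rear's own z axis and vertical below 0.1 rad and y of old_rear in the frame of row_front between -0.015 and 0.015 m and z of old_rear in the frame of row_front between -0.005 and 0.005 m and x of old_front in the frame of row_front between 0.02 and 0.038 m and horizontal distance between old_front and old_rear below 0.066 m and x of old_rear in the frame of row_front above 0.07 m), for 0.2 s.
2. a new tin stands close behind them in the lane (((y of old_front in the frame of row_front between -0.015 and 0.015 m and z of old_front in the frame of row_front between -0.005 and 0.005 m and angle between each of old_front, old_rear, new_1's own z axis and vertical below 0.1 rad and y of old_rear in the frame of row_front between -0.015 and 0.015 m and z of old_rear in the frame of row_front between -0.005 and 0.005 m and x of old_front in the frame of row_front between 0.02 and 0.038 m and horizontal distance between old_front and old_rear below 0.066 m and x of old_rear in the frame of row_front above 0.07 m and y of new_1 in the frame of row_front between -0.015 and 0.015 m and z of new_1 in the frame of row_front between -0.005 and 0.005 m and horizontal distance between old_rear and new_1 below 0.07 m and x of new_1 in the frame of row_front above 0.125 m) or (y of old_front in the frame of row_front between -0.015 and 0.015 m and z of old_front in the frame of row_front between -0.005 and 0.005 m and angle between each of old_front, old_rear, new_2's own z axis and vertical below 0.1 rad and y of old_rear in the frame of row_front between -0.015 and 0.015 m and z of old_rear in the frame of row_front between -0.005 and 0.005 m and x of old_front in the frame of row_front between 0.02 and 0.038 m and horizontal distance between old_front and old_rear below 0.066 m and x of old_rear in the frame of row_front above 0.07 m and y of new_2 in the frame of row_front between -0.015 and 0.015 m and z of new_2 in the frame of row_front between -0.005 and 0.005 m and horizontal distance between old_rear and new_2 below 0.07 m and x of new_2 in the frame of row_front above 0.125 m))), for 0.2 s.
At the end, for the whole second after the job is handed in: In the tin lane, from the stop backwards: old_front within 10 mm of the stop, old_rear within 10 mm of it, then the new tins in either order, each within 14 mm of the tin before it; all on the deck inside the lane, upright within 0.1 rad, at rest and let go (all of step 1 and ((y of new_1 in the frame of row_front between -0.015 and 0.015 m and z of new_1 in the frame of row_front between -0.005 and 0.005 m and angle between each of new_1, new_2's own z axis and vertical below 0.1 rad and horizontal distance between old_rear and new_1 below 0.07 m and x of new_1 in the frame of row_front above 0.125 m and y of new_2 in the frame of row_front between -0.015 and 0.015 m and z of new_2 in the frame of row_front between -0.005 and 0.005 m and horizontal distance between new_1 and new_2 below 0.07 m and x of new_2 in the frame of row_front above 0.175 m) or (y of new_2 in the frame of row_front between -0.015 and 0.015 m and z of new_2 in the frame of row_front between -0.005 and 0.005 m and angle between each of new_2, new_1's own z axis and vertical below 0.1 rad and horizontal distance between old_rear and new_2 below 0.07 m and x of new_2 in the frame of row_front above 0.125 m and y of new_1 in the frame of row_front between -0.015 and 0.015 m and z of new_1 in the frame of row_front between -0.005 and 0.005 m and horizontal distance between new_2 and new_1 below 0.07 m and x of new_1 in the frame of row_front above 0.175 m)) and linear speed of each of old_front, old_rear, new_1, new_2 below 0.02 m/s and contact force between each of old_front, old_rear, new_1, new_2 and the fingers below 0.1 N); the robot touches nothing.
It fails at once if an older tin is lifted more than 15 mm off the deck (z of any of old_front, old_rear in the frame of row_front above 0.015 m).
It fails at once if a tin is tipped by more than 0.4 rad (angle between any of old_front, old_rear, new_1, new_2's own z axis and vertical above 0.4 rad).
It fails at once if a new tin is dropped (falls free by more than about 10 mm) ((linear speed of new_1 above 0.45 m/s and contact force between new_1 and the fingers below 0.1 N) or (linear speed of new_2 above 0.45 m/s and contact force between new_2 and the fingers below 0.1 N)).
It fails at once if a carton, the lantern or the reel is moved by more than 15 mm (distance of any of carton_1, carton_2, lantern, reel from where it was at the start of the episode above 0.015 m).
It also fails if it takes over 72 s, if anything falls off the work surface, if the arm or the gripper's body presses on something with over 40 N, if the wrist force passes 120 N, or if a joint passes its speed limit or range.

## Working session

There is one attempt and no reset: what is moved stays moved. The work goes in short steps, Python scripts to look and compute and a shell command to move; the robot and the scene stay as the last step left them, time stands still between calls to the robot, and variables do not carry over. Pictures are saved under pics/ and viewed, and the job is handed in when it is done.

```bash
mkdir -p pics; ls
python3 - <<'E'
from plant import sensors, viewer, r
import cv2
s=sensors.get_state();print(s)
for n in("scene","top","wrist"):
    c=viewer.capture(n);cv2.imwrite(f"pics/{n}0.png",c["img"][:,:,::-1])
    print(n,c["camera_matrix"].round(1).tolist(),(c.get("camera_from_world") if n!="wrist" else c["mount"]).round(4).tolist())
E
```

```text
pics
{'time_s': 0.0, 'joints': array([ 9.21367803e+01,  2.05904912e+01,  6.34860127e-01, -2.22209153e-02,
       -7.01340467e+01, -1.65065356e+01]), 'qd': array([-0.0284143 ,  0.04160081,  0.01696395,  0.03205815,  0.00110994,
        0.01120998]), 'joint_torque': array([-8.07803626e-04, -5.82713842e+01,  2.93068850e+01,  6.99778005e+00,
        7.14774389e-03, -1.51418249e-04]), 'tcp_pos': array([0.16741568, 0.65341803, 0.22563497]), 'eef_rot': array([ 1.79908082e+02, -5.45416181e-03, -1.43773183e+01]), 'contact_force': array([-0.11346467,  0.14599531,  0.24137086]), 'moment': array([-0.00260769,  0.01310722, -0.01665189]), 'gripper_width': 0.08748087692792315}
scene [[468.0, 0.0, 277.0], [0.0, 468.0, 212.2], [0.0, 0.0, 1.0]] [[0.2271, 0.9738, 0.0096, -0.1395], [0.8297, -0.1883, -0.5255, -0.4428], [-0.5099, 0.1273, -0.8507, 1.4362], [0.0, 0.0, 0.0, 1.0]]
top [[545.2, 0.0, 284.4], [0.0, 545.2, 216.7], [0.0, 0.0, 1.0]] [[0.0164, -0.9998, 0.0106, -0.0321], [-0.9896, -0.0177, -0.1425, 0.574], [0.1427, -0.0082, -0.9897, 1.429], [0.0, 0.0, 0.0, 1.0]]
wrist [[334.7, 0.0, 279.9], [0.0, 334.7, 209.2], [0.0, 0.0, 1.0]] [[-0.0001, -0.9578, -0.2875, 0.0789], [1.0, -0.0002, 0.0004, -0.0003], [-0.0005, -0.2875, 0.9578, -0.1572], [0.0, 0.0, 0.0, 1.0]]
```

View pics/scene0.png

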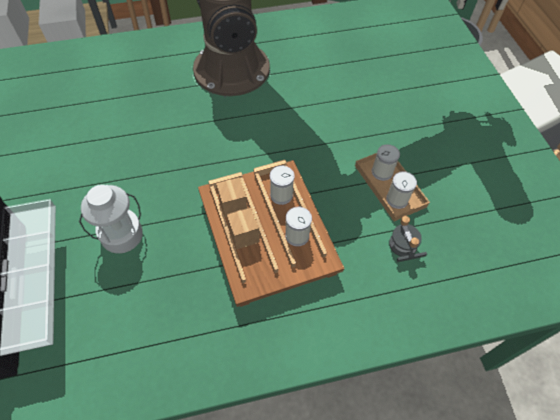

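View pics/top0.png

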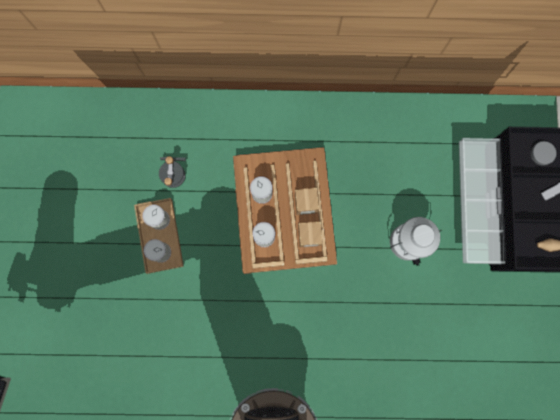

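View pics/wrist0.png

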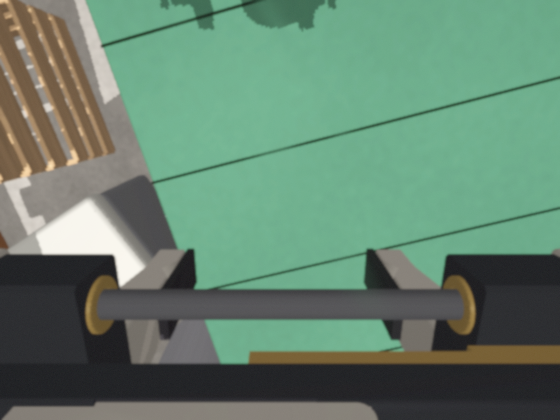

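Run:
```python
import cv2
t=cv2.imread("pics/top0.png")
cv2.imwrite("pics/z1.png",cv2.resize(t[140:280,220:350],None,fx=4.2,fy=4.2,interpolation=cv2.INTER_CUBIC))
cv2.imwrite("pics/z2.png",cv2.resize(t[140:290,120:210],None,fx=4,fy=4,interpolation=cv2.INTER_CUBIC))
s=cv2.imread("pics/scene0.png")
cv2.imwrite("pics/z3.png",cv2.resize(s[140:280,190:450],None,fx=3,fy=3,interpolation=cv2.INTER_CUBIC))
```

```text
(no output)
```

View pics/z1.png

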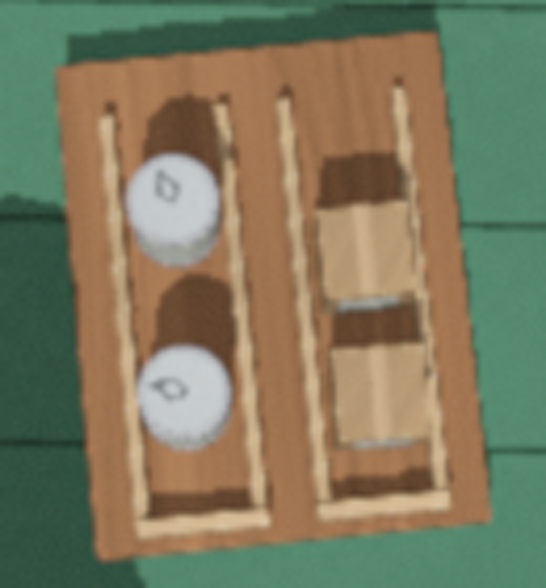

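View pics/z2.png

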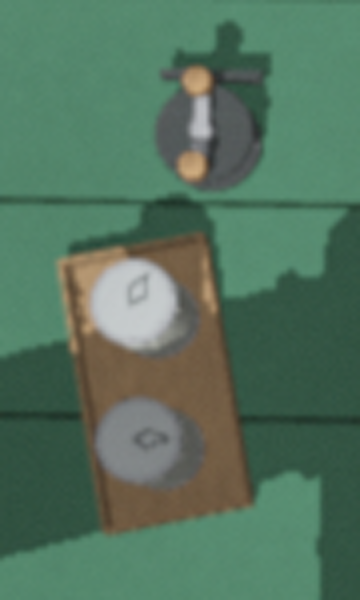

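View pics/z3.png

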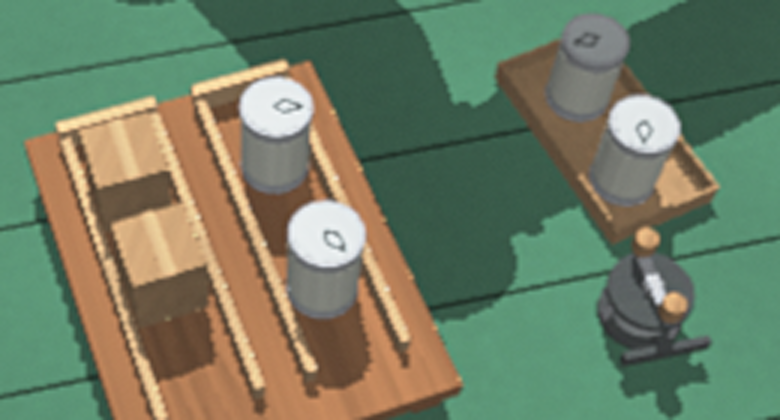

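Pictures show: the tin lane is the left (+y) lane. In the top view the old tins' lids are at about (261,188) and (264,233), the new tins' lids at (154,216) and (156,250), with the reel just behind the tray at (172,172) and the cartons to the right. Now I cast rays and compare two views.

```bash
cat > h.py <<'E'
import numpy as np, cv2
from plant import sensors, viewer, r
def ray(K,T,p,z):
    d=np.linalg.inv(K)@[p[0],p[1],1.]; R=T[:3,:3];o=-R.T@T[:3,3];d=R.T@d
    return (o+d*(z-o[2])/d[2])[:2]
def tri(views):
    P=[K@T[:3] for K,T,_ in views]
    X=cv2.triangulatePoints(P[0],P[1],np.float64(views[0][2]).reshape(2,1),np.float64(views[1][2]).reshape(2,1))
    return (X[:3]/X[3]).ravel()
E
python3 - <<'E'
from h import *
C={n:viewer.capture(n) for n in("scene","top")}
K={n:C[n]["camera_matrix"] for n in C};T={n:C[n]["camera_from_world"] for n in C}
t=lambda x,y:(x/4.2+220-.4,y/4.2+140-.4); t2=lambda x,y:(x/4+120-.4,y/4+140-.4); s=lambda x,y:(x/3+190-.3,y/3+140-.3)
# lids: ellipse fit on light mask in zoom
for nm,z,a,b in [("oldR",.13,t(173,200),s(326,235)),("oldF",.13,t(185,390),s(276,106)),("newR",.083,t2(136,303),s(643,128)),("newF",.083,t2(143,440),s(594,42))]:
    print(nm,"top",ray(K["top"],T["top"],a,z).round(4),"scene",ray(K["scene"],T["scene"],b,z).round(4),"tri",tri([(K["top"],T["top"],a),(K["scene"],T["scene"],b)]).round(4))
def P(L,z,f): return np.array([ray(K["top"],T["top"],f(*p),z) for p in L])
c=P([(57,68),(437,32),(490,520),(98,560)],.05,t); print("deck",c.round(4).tolist())
e=[np.linalg.norm(c[i]-c[(i+1)%4]) for i in range(4)];print("edges",np.round(e,4),"centre",c.mean(0).round(4))
ax=(c[0]+c[1]-c[2]-c[3]); yaw=np.arctan2(ax[1],ax[0]); print("yaw",np.degrees(yaw))
d=(c[0]-c[1]+c[3]-c[2]);print("yaw from y",np.degrees(np.arctan2(-d[0],d[1])))
R=np.array([[np.cos(yaw),-np.sin(yaw)],[np.sin(yaw),np.cos(yaw)]])
o=c.mean(0)+R@[0,.057]; f=c.mean(0)+R@[-.14,.057]; print("row_front",f.round(4))
for nm,z,a in [("oldR",.13,t(173,200)),("oldF",.13,t(185,390))]: print(nm,"in lane",(R.T@(ray(K["top"],T["top"],a,z)-f)).round(4))
# stop top z=.074: inner edge ends, rail tops z .068
st=P([(140,522),(268,508)],.074,t); print("stop inner(top) lane",((st-f)@R).round(4).tolist())
rl=P([(102,115),(145,515),(222,105),(262,505)],.068,t);print("rails",((rl-f)@R).round(4).tolist())
tr=P([(60,260),(205,232),(252,503),(107,532)],.022,t2);print("tray",tr.round(4).tolist(),tr.mean(0))
a=tr[0]+tr[1]-tr[2]-tr[3];print("tray yaw",np.degrees(np.arctan2(a[1],a[0])))
E
```

```text
oldR top [0.6365 0.0399] scene [0.6402 0.0398] tri [0.6375 0.0403 0.1253]
oldF top [0.5205 0.0301] scene [0.5214 0.0314] tri [0.5207 0.0307 0.1292]
newR top [0.5658 0.32  ] scene [0.5732 0.3193] tri [0.5674 0.3228 0.0738]
newF top [0.4763 0.3109] scene [0.4823 0.3116] tri [0.4772 0.3135 0.0761]
deck [[0.7381, 0.1199], [0.7668, -0.1263], [0.4505, -0.1617], [0.4212, 0.0848]]
edges [0.248  0.3183 0.2482 0.3188] centre [ 0.5941 -0.0208]
yaw 6.360515942874868
yaw from y 6.718572215795614
row_front [0.4487 0.0203]
oldR in lane [ 0.1888 -0.0013]
oldF in lane [0.0724 0.0018]
stop inner(top) lane [[-0.0004, 0.0378], [0.0008, -0.042]]
rails [[0.2605, 0.0398], [0.004, 0.0346], [0.26, -0.037], [0.0034, -0.0385]]
tray [[0.6032, 0.3875], [0.6244, 0.2896], [0.4399, 0.2495], [0.4188, 0.3458]] [0.52158746 0.31808683]
tray yaw 12.502163018650092
```

```bash
python3 -m handwheel '[3,-3.5,0,0,0,0.05, 6,-7,0,0,0,0.1, 9,-10.5,0,0,0,0.15, 12,-14,0,0,0,0.2, 15,-17.5,0,0,0,0.25, 18.5,-21,0,0,0,0.3, 22,-24.5,0,0,0,0.34, 25,-28,0,0,0,0.365]' 255 20
```

```text
time_s: 1.05
tcp_pos: [0.4187, 0.372, 0.2263]
eef_rot: [180.0, -0.0, 6.6]
contact_force: [0.4, -0.1, -1.0]
gripper_width: 0.0293
```

```bash
python3 -m handwheel '[3,-3.5,0,0,0,0, 6.5,-7.3,0,0,0,0, 10,-11.3,0,0,0,0, 13.5,-15.3,0,0,0,0, 17,-19.3,0,0,0,0, 20.5,-23.2,0,0,0,0, 24,-27.2,0,0,0,0, 26.5,-30.2,0,0,0,0]'
python3 - <<'E'
import numpy as np
a=np.radians(6.5)
print(0.35*np.array([-np.sin(a),np.cos(a)]))
E
```

```text
time_s: 1.85
tcp_pos: [0.6812, 0.0727, 0.2262]
eef_rot: [180.0, -0.0, 6.6]
contact_force: [1.4, 0.9, 0.7]
gripper_width: 0.0005
[-0.03962112  0.34775015]
```

```bash
python3 -m handwheel '[1,-1.2,0,-0.01,0.1,0, 2.1,-2.4,-1,-0.02,0.2,0, 2.1,-2.4,-3,-0.04,0.3,0, 2.1,-2.4,-6,-0.04,0.348,0, 2.1,-2.4,-9,-0.04,0.348,0, 2.1,-2.4,-9,-0.04,0.348,0]'
python3 - <<'E'
from h import *
s=sensors.get_state();print(s["joints"],s["tcp_pos"],s["eef_rot"])
for n in("scene","top"):
    cv2.imwrite(f"pics/{n}1.png",viewer.capture(n)["img"][:,:,::-1])
E
```

```text
time_s: 2.45
tcp_pos: [0.6997, 0.0483, 0.13]
eef_rot: [180.0, 20.6, 6.6]
contact_force: [-0.3, -0.2, -1.2]
gripper_width: 0.0004
[ 17.63601706  39.64769063  18.650363    -3.85982207 -89.26861016
  79.68914851] [0.69965361 0.04832572 0.13001053] [179.98948842  20.61334561   6.58394021]
```

View pics/scene1.png

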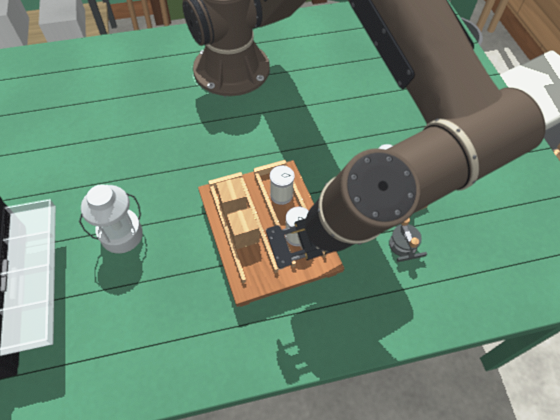

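View pics/top1.png

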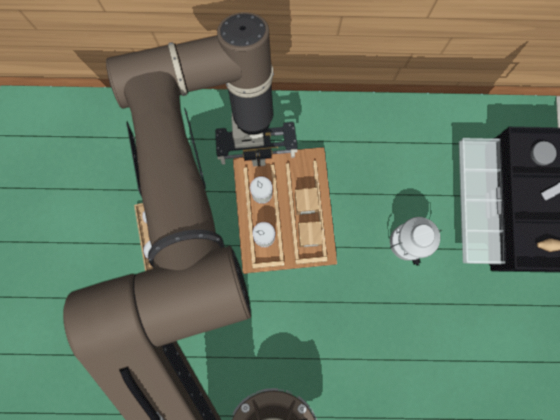

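```bash
python3 -m handwheel '[0,0,-3,0,0,0, 0,0,-5.5,0,0,0, 0,0,-6.7,0,0,0, 0,0,-6.7,0,0,0, -1,-0.1,-6.7,0,0,0, -2,-0.2,-6.7,0,0,0]'
```

```text
time_s: 3.15
tcp_pos: [0.6831, 0.0465, 0.0717]
eef_rot: [179.9, 19.9, 6.7]
contact_force: [0.2, 0.2, 0.5]
gripper_width: 0.0006
```

```bash
python3 -m handwheel '[0,0,-0.9,0,0,0, 0,0,-0.9,0,0,0]'; python3 -c "
from h import *
s=sensors.get_state();print(s['joints'],s['qd'],s['contact_force'])"
```

```text
time_s: 3.35
tcp_pos: [0.6832, 0.0466, 0.0634]
eef_rot: [180.0, 19.8, 6.7]
contact_force: [-0.4, 1.3, 0.7]
gripper_width: 0.0005
[ 17.97744474  40.57778094  11.45878619  -3.82855599 -80.39917267
  79.99891898] [-0.18864417  0.68076014  0.67943948  0.13921025 -0.88445728 -0.03876503] [-0.40703286  1.28189472  0.65250841]
```

```bash
python3 -m handwheel '[-0.8,-0.1,0,0,0,0, -1.6,-0.2,0,0,0,0, -2.5,-0.3,0,0,0,0, -3.4,-0.4,0,0,0,0, -4.3,-0.5,0,0,0,0, -5.2,-0.6,0,0,0,0, -6.1,-0.7,0,0,0,0, -7,-0.8,0,0,0,0]'
python3 - <<'E'
from h import *
for n in("scene","top"):
    cv2.imwrite(f"pics/{n}2.png",viewer.capture(n)["img"][:,:,::-1])
E
```

```text
time_s: 4.15
tcp_pos: [0.6124, 0.0386, 0.0635]
eef_rot: [180.0, 19.8, 6.7]
contact_force: [3.1, -0.3, -1.3]
gripper_width: 0.0003
```

View pics/top2.png

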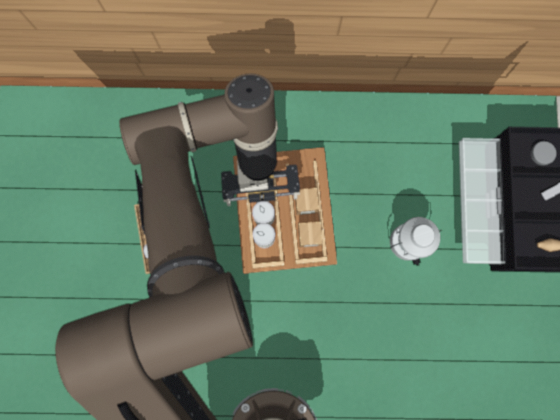

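The rear tin has moved upright to about (263,212), nearly touching the front one at (264,235). Pushing on.

```bash
python3 -m handwheel '[-0.7,-0.1,0,0,0,0, -1.4,-0.2,0,0,0,0, -2,-0.2,0,0,0,0, -2.6,-0.3,0,0,0,0, -3.1,-0.3,0,0,0,0, -3.5,-0.4,0,0,0,0]'
```

```text
time_s: 4.85
tcp_pos: [0.5764, 0.0346, 0.0638]
eef_rot: [180.0, 19.9, 6.7]
contact_force: [2.1, 0.3, -0.1]
gripper_width: 0.0002
```

```bash
python3 -m handwheel '[-0.2,0,0,0,0,0, -0.4,0,0,0,0,0, -0.6,-0.1,0,0,0,0]'
```

```text
time_s: 5.15
tcp_pos: [0.5706, 0.0339, 0.0638]
eef_rot: [180.0, 19.9, 6.7]
contact_force: [2.9, 1.4, 1.2]
gripper_width: 0.0008
```

```bash
python3 -m handwheel '[-0.15,0,0,0,0,0, -0.3,0,0,0,0,0]'
python3 - <<'E'
from h import *
for n in("scene","top"):
    im=viewer.capture(n)["img"][:,:,::-1];cv2.imwrite(f"pics/{n}3.png",im)
    if n=="top":cv2.imwrite("pics/z4.png",cv2.resize(im[140:280,220:350],None,fx=4.2,fy=4.2,interpolation=cv2.INTER_CUBIC))
E
```

```text
time_s: 5.35
tcp_pos: [0.5696, 0.0341, 0.064]
eef_rot: [180.0, 19.6, 6.7]
contact_force: [9.9, 0.3, -1.1]
gripper_width: 0.0
```

View pics/z4.png

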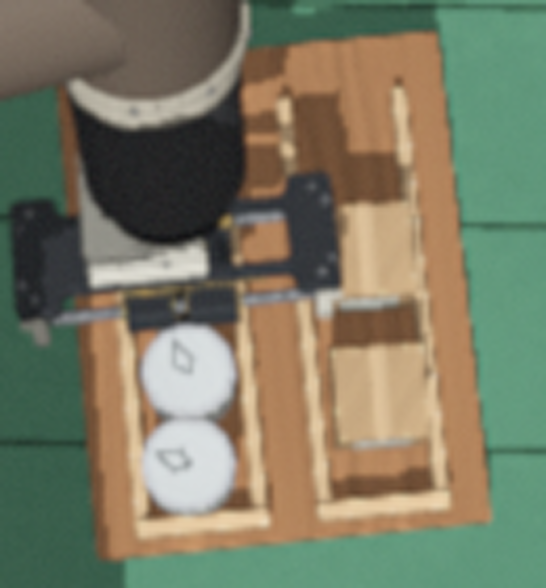

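```bash
python3 -m handwheel '[1.5,0.2,0,0,0,0, 4,0.4,0.5,0,0,0, 4.5,0.5,4,0,0,0, 4.5,0.5,8.5,0.01,-0.1,0, 3.5,1.5,12,0.02,-0.2,0, 2,5,14,0.03,-0.3,0, 0,9,14,0.039,-0.34,0, -2,13,14,0.039,-0.34,0]'
```

```text
time_s: 6.25
tcp_pos: [0.5473, 0.1643, 0.2056]
eef_rot: [-180.0, -0.2, 6.6]
contact_force: [1.3, 0.7, -0.5]
gripper_width: 0.0007
```

Run:
```python
from h import *
c=viewer.capture("top");im=c["img"]
cv2.imwrite("pics/z5.png",cv2.resize(im[140:280,120:350,::-1],None,fx=3.4,fy=3.4,interpolation=cv2.INTER_CUBIC))
print(sensors.get_state()["tcp_pos"],sensors.get_state()["eef_rot"])
```

```text
[0.54545962 0.16903227 0.20513313] [-1.79933068e+02 -5.83632756e-02  6.79663441e+00]
```

View pics/z5.png

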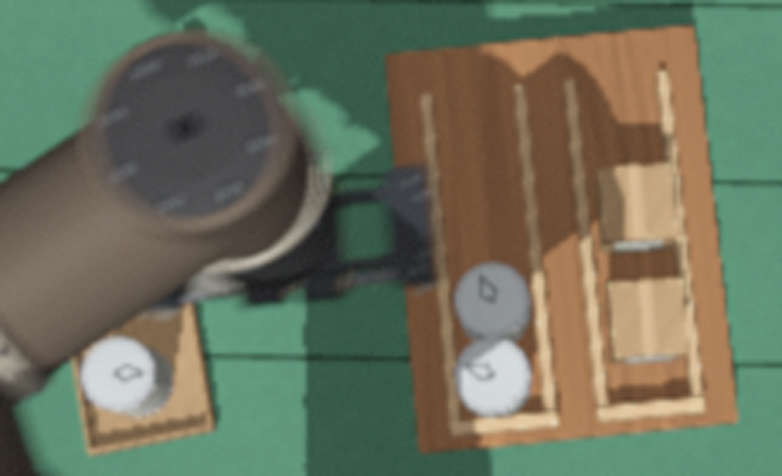

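```bash
python3 -m handwheel '[-1.7,3.6,-1,0,0,0, -3.4,7.2,-2,0,0,0, -5.1,10.8,-3,0,0,0, -6.7,14.2,-4,0,0,0, -6.7,14.2,-4,0,0,0]' 0 20
python3 - <<'E'
from h import *
s=sensors.get_state();print(s["tcp_pos"],s["eef_rot"],s["gripper_width"])
c=viewer.capture("wrist");cv2.imwrite("pics/w6.png",c["img"][:,:,::-1])
E
```

```text
time_s: 6.8
tcp_pos: [0.4758, 0.3131, 0.1633]
eef_rot: [180.0, 0.1, 7.0]
contact_force: [0.3, -0.1, -0.5]
gripper_width: 0.0351
[0.47582678 0.31309206 0.16330043] [1.79956951e+02 1.15061343e-01 6.97544238e+00] 0.03505232470863894
```

View pics/w6.png

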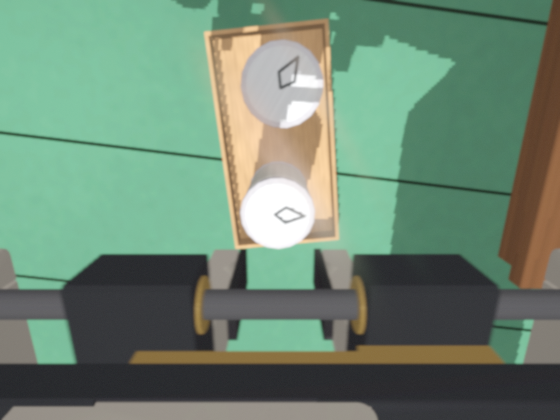

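```bash
cat >> h.py <<'E'
from scipy.spatial.transform import Rotation as Ro
def wT(s,mount):
    W=np.eye(4);W[:3,:3]=Ro.from_euler("xyz",s["eef_rot"],degrees=True).as_matrix();W[:3,3]=s["tcp_pos"]
    return np.linalg.inv(W@mount)
E
python3 - <<'E'
from h import *
s=sensors.get_state();c=viewer.capture("wrist");K=c["camera_matrix"];T=wT(s,c["mount"])
print(s["tcp_pos"],s["gripper_width"])
for p in[(278,213),(242,213),(314,213),(283,84),(242,84),(324,84)]:print(p,ray(K,T,p,.083).round(4))
for p in[(328,22),(207,34),(235,248),(339,238)]:print(p,ray(K,T,p,.022).round(4))
E
```

```text
[0.47667817 0.31185645 0.16396693] 0.03909504120752263
(278, 213) [0.4808 0.3136]
(242, 213) [0.4776 0.3402]
(314, 213) [0.4841 0.2869]
(283, 84) [0.5708 0.3211]
(242, 84) [0.5675 0.3482]
(324, 84) [0.5742 0.2939]
(328, 22) [0.6253 0.291 ]
(207, 34) [0.6049 0.3864]
(235, 248) [0.4215 0.3486]
(339, 238) [0.4439 0.2505]
```

```bash
python3 -m handwheel '[0.2,0.1,0,0,0,0, 0.2,0.1,-1,0,0,0, 0.2,0.1,-2,0,0,0, 0.2,0.1,-3,0,0,0, 0.2,0.1,-4.5,0,0,0, 0.2,0.1,-5.5,0,0,0, 0.2,0.1,-6,0,0,0]' 0
```

```text
time_s: 7.6
tcp_pos: [0.479, 0.3112, 0.1029]
eef_rot: [179.9, 0.1, 6.9]
contact_force: [-1.0, -0.3, -0.5]
gripper_width: 0.0876
```

```bash
python3 -m handwheel '[0,0.1,-2,0,0,0, 0,0.1,-4,0,0,0, 0,0.1,-5.5,0,0,0, 0,0.1,-6.7,0,0,0, 0,0.1,-6.7,0,0,0, 0,0.1,-6.7,0,0,0]'
```

```text
time_s: 8.2
tcp_pos: [0.4793, 0.3124, 0.0361]
eef_rot: [179.9, 0.1, 6.9]
contact_force: [0.2, -0.1, 1.3]
gripper_width: 0.0876
```

```bash
python3 -m handwheel '[0,0,0,0,0,0, 0,0,0,0,0,0, 0,0,0,0,0,0, 0,0,0,0,0,0, 0,0,0,0,0,0, 0,0,0,0,0,0]' 255 20
```

```text
time_s: 8.8
tcp_pos: [0.4796, 0.3128, 0.0366]
eef_rot: [179.9, 0.1, 6.9]
contact_force: [-1.4, 0.3, 3.2]
gripper_width: 0.0557
```

```bash
python3 -m handwheel '[0,0,1,0,0,0, 0,0,4,0,0,0, 0,0,8,0,0,0, 1,-1,12,0,0,0, 2.5,-4,15,0,0,0, 4,-8,15.5,0,0,0, 5.5,-12,15.5,0,0,0, 7,-16,15.5,0,0,0]'
```

```text
time_s: 9.6
tcp_pos: [0.5495, 0.1512, 0.1925]
eef_rot: [180.0, 0.1, 6.9]
contact_force: [0.1, -1.1, -1.8]
gripper_width: 0.056
```

```bash
python3 -m handwheel '[1.5,-3.8,0,0,0,0, 3,-7.3,0,0,0,0, 4.2,-10,0,0,0,0, 4.7,-11.3,0,0,0,0, 4.7,-11.3,0,0,0,0, 4.7,-11.3,0,0,0,0]'
python3 - <<'E'
from h import *
s=sensors.get_state();print(s["tcp_pos"],s["eef_rot"],s["gripper_width"],s["contact_force"])
for n in("scene","top"): cv2.imwrite(f"pics/{n}7.png",viewer.capture(n)["img"][:,:,::-1])
E
```

```text
time_s: 10.2
tcp_pos: [0.596, 0.0383, 0.1924]
eef_rot: [180.0, 0.1, 6.9]
contact_force: [-0.7, 0.9, -1.1]
gripper_width: 0.0553
[0.5960347  0.0383006  0.19239631] [1.79958528e+02 9.79536465e-02 6.87665356e+00] 0.05530326615568104 [-0.66108414  0.85062711 -1.09078369]
```

View pics/scene7.png

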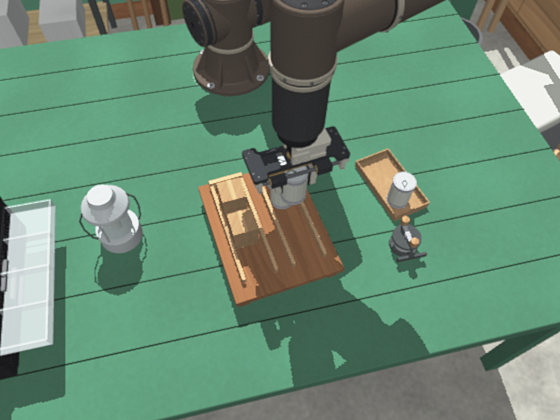

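```bash
python3 -m handwheel '[0,-0.1,-3,0,0,0, 0,-0.1,-6,0,0,0, 0,-0.1,-8.5,0,0,0, 0,-0.1,-9.5,0,0,0, 0,-0.1,-10.2,0,0,0, 0,-0.1,-10.4,0,0,0, 0,-0.1,-10.4,0,0,0]'
```

```text
time_s: 11.0
tcp_pos: [0.5966, 0.0385, 0.0894]
eef_rot: [180.0, 0.0, 7.0]
contact_force: [0.3, 0.1, -2.9]
gripper_width: 0.0558
```

```bash
python3 -m handwheel '[0,0,-0.1,0,0,0, 0,0,-0.2,0,0,0, 0,0,-0.3,0,0,0, 0,0,-0.3,0,0,0]'
```

```text
time_s: 11.4
tcp_pos: [0.5966, 0.0384, 0.0865]
eef_rot: [180.0, -0.0, 7.0]
contact_force: [0.2, 0.2, -1.2]
gripper_width: 0.0556
```

```bash
python3 -m handwheel '[0,0,-0.1,0,0,0, 0,0,-0.2,0,0,0, 0,0,-0.2,0,0,0]'
```

```text
time_s: 11.7
tcp_pos: [0.5965, 0.0383, 0.0843]
eef_rot: [180.0, 0.0, 7.0]
contact_force: [0.7, -0.4, -2.1]
gripper_width: 0.0557
```

```bash
python3 -m handwheel '[0,0,-0.1,0,0,0, 0,0,-0.1,0,0,0]'
```

```text
time_s: 11.9
tcp_pos: [0.5967, 0.0384, 0.0836]
eef_rot: [180.0, -0.0, 7.0]
contact_force: [-0.2, -0.4, 0.8]
gripper_width: 0.0558
```

```bash
python3 -m handwheel '[-0.2,0,0,0,0,0, -0.4,0,0,0,0,0, -0.5,-0.1,0,0,0,0, -0.5,-0.1,0,0,0,0]'
```

```text
time_s: 12.3
tcp_pos: [0.5915, 0.0374, 0.0836]
eef_rot: [180.0, -0.0, 7.0]
contact_force: [0.3, 0.6, -1.2]
gripper_width: 0.0557
```

```bash
python3 -m handwheel '[-0.2,0,0,0,0,0, -0.3,-0.05,0,0,0,0, -0.3,-0.05,0,0,0,0]'
```

```text
time_s: 12.6
tcp_pos: [0.5901, 0.0373, 0.0843]
eef_rot: [180.0, -0.2, 7.0]
contact_force: [6.2, 0.5, -1.7]
gripper_width: 0.0557
```

```bash
python3 -m handwheel '[0.1,0,-0.1,0,0,0, 0.1,0,-0.1,0,0,0, 0.1,0,-0.1,0,0,0, 0.1,0,-0.1,0,0,0, 0.1,0,-0.1,0,0,0, 0.1,0,-0.1,0,0,0]' 0
```

```text
time_s: 13.2
tcp_pos: [0.591, 0.0373, 0.0832]
eef_rot: [180.0, -0.2, 7.0]
contact_force: [0.0, 1.0, 0.8]
gripper_width: 0.0872
```

```bash
python3 -m handwheel '[0,0,1,0,0,0, 0,0,4,0,0,0, 0,0,8,0,0,0, 0,2,10,0,0,0, -1,6,10,0,0,0, -1,10,10,0,0,0, -1,14,10,0,0,0, -1,18,10,0,0,0]' 0
python3 - <<'E'
from h import *
c=viewer.capture("top");im=c["img"]
cv2.imwrite("pics/z8.png",cv2.resize(im[140:280,120:350,::-1],None,fx=3.4,fy=3.4,interpolation=cv2.INTER_CUBIC))
E
```

```text
time_s: 14.0
tcp_pos: [0.5809, 0.2188, 0.1845]
eef_rot: [-180.0, -0.3, 7.0]
contact_force: [0.4, 0.3, 0.4]
gripper_width: 0.0878
```

View pics/z8.png

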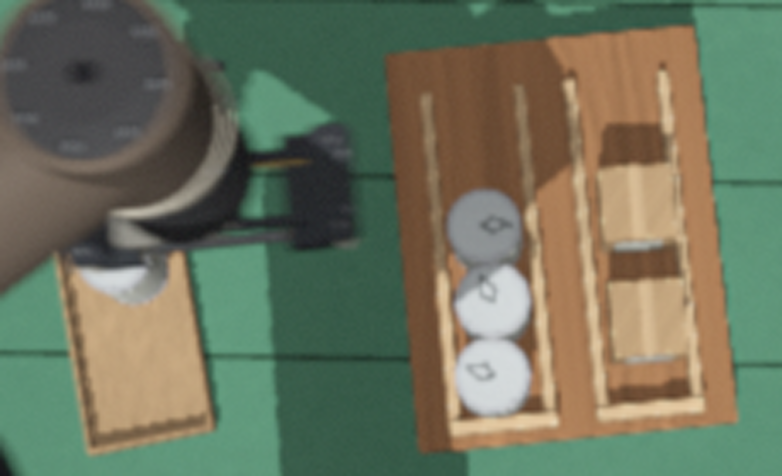

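The third tin stands upright right behind the older two (lids at (492,375), (492,302), (484,229) in the zoom); the cartons are unmoved. On to the second new tin.

```bash
python3 -m handwheel '[-0.3,3,0,0,0,0, -0.6,6,-1,0,0,0, -1,9,-2,0,0,0, -1.2,10.2,-3,0,0,0, -1.2,10.2,-3,0,0,0, -1.2,10.2,-3,0,0,0]' 0
python3 - <<'E'
from h import *
s=sensors.get_state();print(s["tcp_pos"],s["eef_rot"],s["gripper_width"])
c=viewer.capture("wrist");cv2.imwrite("pics/w9.png",c["img"][:,:,::-1])
K=c["camera_matrix"];T=wT(s,c["mount"])
g=(c["img"].min(2)>150).astype(np.uint8)
for k in cv2.findContours(g,0,2)[0]:
    if cv2.contourArea(k)>600: e=cv2.fitEllipse(k);print(e,ray(K,T,e[0],.083))
E
```

```text
time_s: 14.65
tcp_pos: [0.5694, 0.3254, 0.1543]
eef_rot: [-180.0, -0.3, 7.2]
contact_force: [0.4, 0.0, -0.1]
gripper_width: 0.0878
[0.56941755 0.32535905 0.15432654] [-179.96651137   -0.30709268    7.19036435] 0.08784655676341949
((275.9174499511719, 225.27684020996094), (110.0169677734375, 149.54690551757812), 146.64508056640625) [0.56760706 0.32792988]
((348.4670715332031, 48.59889221191406), (14.921150207519531, 70.74070739746094), 10.668317794799805) [0.68914163 0.29716448]
```

View pics/w9.png

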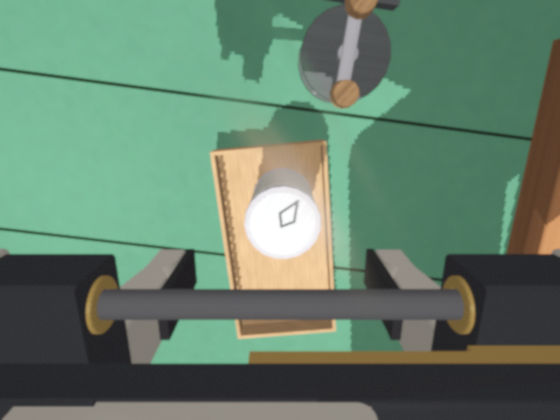

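```bash
python3 -m handwheel '[0,-0.3,-2,0,0,0, 0,-0.3,-5,0,0,0, 0,-0.3,-8,0,0,0, 0,-0.3,-10,0,0,0, 0,-0.3,-11.3,0,0,0, 0,-0.3,-11.8,0,0,0, 0,-0.3,-11.8,0,0,0, 0,-0.3,-11.8,0,0,0]' 0
```

```text
time_s: 15.5
tcp_pos: [0.5705, 0.3224, 0.038]
eef_rot: [-179.9, -0.4, 7.1]
contact_force: [0.5, -0.0, 0.5]
gripper_width: 0.0877
```

```bash
python3 -m handwheel '[0,0,0,0,0,0, 0,0,0,0,0,0, 0,0,0,0,0,0, 0,0,0,0,0,0, 0,0,0,0,0,0, 0,0,0,0,0,0]' 255 20
```

```text
time_s: 16.1
tcp_pos: [0.5706, 0.3226, 0.0382]
eef_rot: [-179.9, -0.4, 7.2]
contact_force: [-0.4, -0.2, 1.4]
gripper_width: 0.0558
```

```bash
python3 -m handwheel '[0,0,1,0,0,0, 0,0,4,0,0,0, 0,0,8,0,0,0, 1,-1,12,0,0,0, 2.2,-4,15,0,0,0, 3.4,-8,15.5,0,0,0, 4.6,-12,15.5,0,0,0, 5.8,-16,15.5,0,0,0]'
```

```text
time_s: 16.9
tcp_pos: [0.6287, 0.1613, 0.1944]
eef_rot: [-179.8, -0.5, 7.2]
contact_force: [1.0, -0.1, -1.6]
gripper_width: 0.0559
```

```bash
python3 -m handwheel '[1,-3.8,0,0,0,0, 1.9,-7.3,0,0,0,0, 2.5,-10,0,0,0,0, 2.6,-11.6,0,0,0,0, 2.6,-11.8,0,0,0,0, 2.6,-11.8,0,0,0,0]'
```

```text
time_s: 17.5
tcp_pos: [0.6545, 0.0432, 0.1946]
eef_rot: [-179.8, -0.5, 7.2]
contact_force: [0.3, 0.7, -1.7]
gripper_width: 0.0559
```

```bash
python3 -m handwheel '[0,0,-3,0,0,0, 0,0,-6,0,0,0, 0,0,-8.5,0,0,0, 0,0,-9.5,0,0,0, 0,0,-10.2,0,0,0, 0,0,-10.5,0,0,0, 0,0,-10.5,0,0,0]'
```

```text
time_s: 18.2
tcp_pos: [0.6549, 0.0437, 0.0902]
eef_rot: [-179.8, -0.6, 7.2]
contact_force: [-0.4, -0.3, -0.7]
gripper_width: 0.0558
```

```bash
python3 -m handwheel '[0,0,-0.1,0,0,0, 0,0,-0.2,0,0,0, 0,0,-0.3,0,0,0, 0,0,-0.3,0,0,0]'
```

```text
time_s: 18.6
tcp_pos: [0.655, 0.0436, 0.0874]
eef_rot: [-179.8, -0.6, 7.2]
contact_force: [-0.9, 0.2, -2.1]
gripper_width: 0.0554
```

```bash
python3 -m handwheel '[0,0,-0.1,0,0,0, 0,0,-0.2,0,0,0, 0,0,-0.2,0,0,0]'
```

```text
time_s: 18.9
tcp_pos: [0.6549, 0.0435, 0.0853]
eef_rot: [-179.8, -0.6, 7.2]
contact_force: [-0.1, 0.1, -1.9]
gripper_width: 0.056
```

```bash
python3 -m handwheel '[-0.2,0,0,0,0,0, -0.4,0,0,0,0,0, -0.6,-0.1,0,0,0,0, -0.6,-0.1,0,0,0,0]'
```

```text
time_s: 19.3
tcp_pos: [0.6485, 0.0425, 0.0853]
eef_rot: [-179.8, -0.5, 7.2]
contact_force: [1.0, -0.1, -2.2]
gripper_width: 0.0557
```

```bash
python3 -m handwheel '[-0.15,0,0,0,0,0, -0.25,0,0,0,0,0, -0.25,0,0,0,0,0]'
```

```text
time_s: 19.6
tcp_pos: [0.6469, 0.0428, 0.0857]
eef_rot: [-179.8, -0.7, 7.2]
contact_force: [4.1, -0.0, -2.3]
gripper_width: 0.0554
```

```bash
python3 -m handwheel '[0,0,-0.1,0,0,0, 0,0,-0.15,0,0,0, 0,0,-0.15,0,0,0]'
```

```text
time_s: 19.9
tcp_pos: [0.6471, 0.0428, 0.0852]
eef_rot: [-179.8, -0.7, 7.2]
contact_force: [-0.5, 0.9, 5.9]
gripper_width: 0.0558
```

```bash
python3 -m handwheel '[0,0,0,0,0,0, 0,0,0,0,0,0, 0,0,0,0,0,0, 0,0,0,0,0,0, 0,0,0,0,0,0, 0,0,0,0,0,0]' 0
```

```text
time_s: 20.5
tcp_pos: [0.647, 0.0428, 0.0851]
eef_rot: [-179.8, -0.7, 7.2]
contact_force: [0.5, -0.6, -0.2]
gripper_width: 0.0876
```

```bash
python3 -m handwheel '[0,0,1,0,0,0, 0,0,4,0,0,0, 0,0,8,0,0,0, 0,2,10,0,0,0, -1,6,10,0,0,0, -1,10,10,0,0,0, -1,14,10,0,0,0, -1,18,10,0,0,0]' 0
```

```text
time_s: 21.3
tcp_pos: [0.637, 0.2243, 0.1864]
eef_rot: [-179.8, -0.7, 7.2]
contact_force: [0.5, 0.4, 0.7]
gripper_width: 0.0876
```

```bash
python3 -m handwheel '[-1,4.5,1,0,0,0, -2,9,2,0,0,0, -3,13.5,3,0,0,0, -4,18,3,0,0,0, -4,18,3,0,0,0, -4,18,3,0,0,0]'
python3 - <<'E'
from h import *
o=np.array([.4487,.0203]);a=np.radians(6.5);R=np.array([[np.cos(a),-np.sin(a)],[np.sin(a),np.cos(a)]])
for n,b,f in(("top",(140,280,220,350),4.2),("scene",(130,300,190,440),3)):
    c=viewer.capture(n);im=c["img"];y0,y1,x0,x1=b
    cv2.imwrite(f"pics/{n}10.png",cv2.resize(im[y0:y1,x0:x1,::-1],None,fx=f,fy=f,interpolation=cv2.INTER_CUBIC))
E
```

```text
time_s: 21.9
tcp_pos: [0.5963, 0.4055, 0.2166]
eef_rot: [-179.8, -0.7, 7.3]
contact_force: [-0.0, 0.3, -0.7]
gripper_width: 0.0872
```

View pics/top10.png

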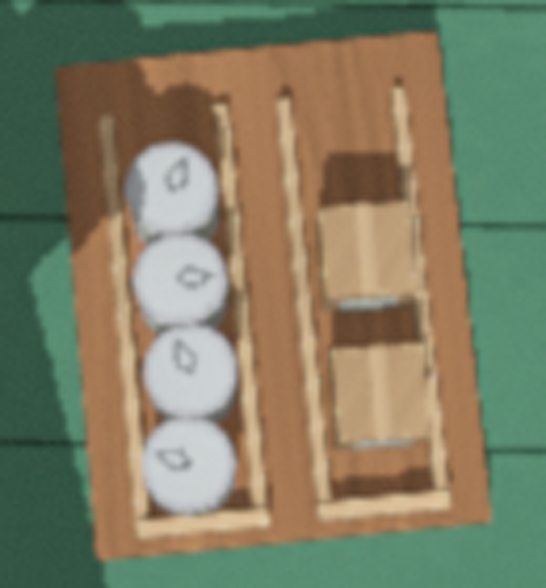

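View pics/scene10.png

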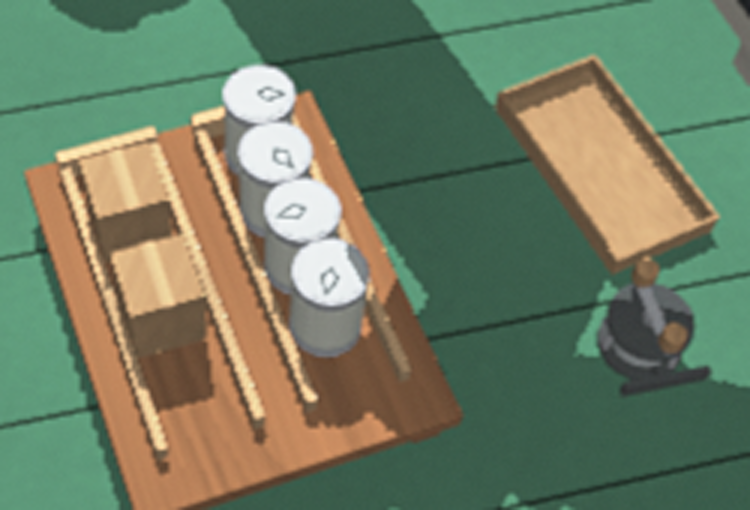

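Both zooms show four upright lids in one closed-up row: (189,466), (189,372), (180,283), (172,188) in the top view. The cartons and the reel look unmoved. One numeric check before handing in.

Run:
```python
from h import *
o=np.array([.4487,.0203]);a=np.radians(6.5);R=np.array([[np.cos(a),-np.sin(a)],[np.sin(a),np.cos(a)]])
c=viewer.capture("top")
for p in[(189,466),(189,372),(180,283),(172,188)]:
    print((R.T@(ray(c["camera_matrix"],c["camera_from_world"],(p[0]/4.2+219.6,p[1]/4.2+139.6),.13)-o)).round(4))
old=cv2.imread("pics/top0.png").astype(int);new=c["img"][:,:,::-1].astype(int)
print("carton diff",abs(old-new)[185:250,290:330].mean(),"lantern",abs(old-new)[210:265,390:440].mean(),"reel",abs(old-new)[150:190,155:190].mean())
s=sensors.get_state();print(s["time_s"],s["tcp_pos"])
r.close_job()
```

```text
[0.0267 0.0034]
[ 0.0831 -0.0018]
[ 0.1375 -0.0013]
[ 0.1962 -0.0018]
carton diff 4.757692307692308 lantern 4.172 reel 20.936904761904763
22.05 [0.59721978 0.40334013 0.21676675]
the job is handed in; nothing more can be done
```

I slid both older tins forward to the stop and set the two new tins from the tray behind them. I handed the job in at about 22 s of the 72 s allowed. No verdict was reported.

- **Older tins:** I pushed them with the shut fingers, kept low and tilted, until the force rose to about 10 N at the stop. They were not lifted, and the pictures showed them upright throughout.
- **New tins:** I gripped each one, lowered it to the deck, slid it up to the row until I felt 4 to 6 N, then let go and backed away.
- **Final row:** the top camera puts the four tins at 27, 83, 138 and 196 mm behind the stop, against the ideal 28, 84, 140 and 196 mm. They are within about 4 mm of the lane's centre line, and the last two pictures show all four upright and touching.
- **Things to leave alone:** the cartons and lantern show almost no change in the top picture. The reel area changed more in brightness, because the arm's shadow or the arm itself may be over it. In the last scene view the reel looked to be where it was, but I did not measure its position.

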